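# Pop open the wide board test jig

### The arm

A 7-joint arm with a two-finger parallel gripper is mounted at the origin on a cart in front of the work surface, level with it; the furniture and walls round the work are solid. World frame = base frame: x ahead of the robot, y to its left, z up, the work surface at z = 0. Lengths are in m, angles in rad, forces in N, time in s.
With the tool pointing down it reaches from about 0.4 to 0.875 m from the base axis. Payload 19.3 kg.
Tool frame: the origin (TCP) lies midway between the tips of the shut fingers; the grasp point (between the pads) lies 19 mm behind it (bot.tcp_to_grasp is the distance from the TCP to the grasp point, in m); z points along the fingers, y is the direction in which the jaws open and shut (so a half turn about z gives the same grasp; the last joint's range is limited). The gripper opens to 85 mm and grips with 20 to 120 N. Pads are 22 mm wide; open, the fingers measure 114 mm over their backs; the gripper's body (76 mm by 85 mm) begins 54 mm behind the grasp point. The pads swing forward as they close: fully open they stand 13 mm farther back than shut.
Start: joints at [-0.07, 0.521, -0.036, 1.599, 0.021, 1.021, -0.113], TCP at [0.625, -0, 0.231] pointing down, gripper open.
Joint ranges: [-2.91, 2.91], [-0.3, 2.13], [-1.5, 1.42], [0.17, 2.43], [-1.26, 4.41], [0.16, 1.93], [-2.52, 2.52]. Speed limits (rad/s): [1.89, 1.89, 2.39, 2.39, 3.01, 3.01, 3.01].

### API

Orientations are given as [roll, pitch, yaw] about the fixed x, y, z axes, in that order (R = Rz(yaw) Ry(pitch) Rx(roll)).
In Python, from workcell import bot gives the robot as it stands. The module is installed in compiled form; this text tells all that it offers.
- The arm moves only by the tool drive_tool, never from a script. Its argument "series" is a list of rows, each a list of 5 numbers: the opening in per cent of the stroke, from 0 (shut) to 100 (fully open), then the shift along the world's x, y, z in m, then the turn about the world's z in rad. A call has 1 to 12 rows; each row shifts and turns the pose as measured when the row begins; what a row does not reach is not made up. A row lasts 1/10 s, in which the tool goes at most 50 mm and 8.59 degrees, less where a joint would pass 70% of its speed; a pose out of reach is approached as far as the arm can. A call with a gripper value outside its range is refused whole. The fingers move at their own pace and stop on an object; "newtons" is the grip in N (left out, the last holds). Time passes only in rows, so rows that do not move let the fingers close. It gives the time, the measured TCP pose, the force and the opening at its end, in the units of the state.
- bot.observe(): the state, without advancing time (a new reading comes with each control period).
- bot.grab_frame(name): name is "scene" or "side" or "wrist"; returns the picture (400x640x3 uint8, red, green, blue); there is no depth.
- bot.camera_info(name): a dict with "fx", "fy", "cx", "cy" (pixels), "cam_to_world" (4x4, takes a point from camera to world coordinates). Camera axes: x right, y down, z forward; pixel columns grow to the right and rows downward; lengths in m; the calibration is good to about 2 mm. A picture is of the moment at which its call begins: read the wrist's pose just before it. camera_info takes no time and is no camera call; for the wrist camera it gives the pose at the moment of the call.
- bot.job_done(): hands the job in, once; it reports no verdict.
Trained networks look in the newest picture that a camera, given by its name, has taken for a name from the list of things; names that differ only in an ending like _2 or _b are one class to them, and where a whole thing is asked for, a point or a joint stands for the part that bears it (a point fixed in the world has none). Each returns a list of dicts, best first, with "conf" (0 to 1); they miss things now and then, are a little off and sometimes report something else, mostly with a low value. They report only what shows in the picture. A call takes as long as a camera call.
- bot.masks_of(camera, target): "mask" (400x640 bool, what is visible of it) and "point" ([column, row] in pixels, amid what is visible of it).
The state is a dict: "clock": time; "qpos": joint angles; "qd": joint speeds; "joint_efforts": joint torques, N m; "position": TCP position; "tool_rot": TCP orientation; "force": force on the tool from outside, world axes, zero at the start; "moment": the same for the moment, N m; "grip_width": finger opening in m.
Only numpy, scipy, OpenCV 4.12 (cv2) and the standard library are available. Lean on these libraries where they do the work, as an engineer would, in place of code of your own. Each camera call takes 0.05 s, during which the arm holds its last target.

### The job

The board panel in the wide test jig has finished its test. Press the round release button on the front deck of the wide jig so that its lid springs open all the way to its stop, then take the arm away. Leave the narrow jig shut.

Things in the scene. Friction and masses are not known exactly. Their poses are not given: they have to be found in the camera images.
- wide_release_top (a point): centre of the top face of the wide jig's release button: round, black, 26 mm across, mid-way along the jig's front deck, 68 mm above the bench. It stands 10 mm above a 42 mm round collar. x axis from button to lid, z up. A latch housing, 56 mm high, begins 29 mm and the lid, 54 mm high, 52 mm behind the button's centre; the lid swings up away from the button
- wide_release (a joint): travel of the wide jig's release button, m: 0 up, 0.006 fully down. It goes straight down against a spring (1.5 N at first, 5 N at the bottom) and springs back; from about 4 mm down it frees the lid, which rises by itself in about one to two seconds
- wide_lid (a joint): opening angle of the wide jig's lid, rad: 0 shut and latched, 1.75 open at its stop, just past upright. The jig is a grey clamshell fixture fixed on the bench, 260 mm wide, 300 mm long; the lid, aluminium frame with a clear window over a board panel, is 205 mm long and hinged at the end far from the button
- narrow_lid (a joint): opening angle of the lid of the other jig, rad: 0 shut and latched. Same make, length and button, but only 130 mm wide; the two jigs may stand either way round, left or right. It must stay shut

How it is judged:
On the way:
1. the release button of the wide jig is pressed in at least 3 mm (value of joint wide_release above 0.003 m).
At the end, for the whole second after the job is handed in: the wide jig's lid stands open at its stop (past 1.6 of 1.75 rad) and is still, its button has come back up (within 2 mm), and the narrow jig's lid is shut (below 0.1 rad) (value of joint wide_lid above 1.6 rad and velocity of joint wide_lid below 0.1 rad/s and value of joint wide_release below 0.002 m and value of joint narrow_lid below 0.1 rad); the robot touches nothing.
It fails at once if the narrow jig's lid opens (past 0.1 rad) (value of joint narrow_lid above 0.1 rad).
It also fails if it takes over 29 s, if anything falls off the work surface, if the arm or the gripper's body presses on something with over 40 N, if the wrist force passes 120 N, or if a joint passes its speed limit or range.

## Working session

There is one attempt and no reset: what is moved stays moved. The work goes in short steps, Python scripts to look and compute and a tool call to move; the robot and the scene stay as the last step left them, time stands still between calls to the robot, and variables do not carry over. Pictures are saved under pics/ and viewed, and the job is handed in when it is done.

Besides the shell and the picture viewer there is one more tool, called as a command line: name --pt "numbers of a row" for each row, then --argument value for the rest. drive_tool: Moves the arm, as the interface text tells. Its arguments: {"type":"object","properties":{"series":{"type":"array","items":{"type":"array","items":{"type":"number"}}},"newtons":{"type":"number"}},"required":["series"]}

```bash
mkdir -p pics
cat > h.py <<'E'
import numpy as np, cv2
from workcell import bot
def ray(name,px,z):
    c=bot.camera_info(name);T=np.array(c["cam_to_world"])
    d=T[:3,:3]@np.array([(px[0]-c["cx"])/c["fx"],(px[1]-c["cy"])/c["fy"],1])
    o=T[:3,3];return o+d*(z-o[2])/d[2]
def proj(name,p):
    c=bot.camera_info(name);T=np.linalg.inv(np.array(c["cam_to_world"]))
    q=T[:3,:3]@np.array(p)+T[:3,3];return [round(c["fx"]*q[0]/q[2]+c["cx"],1),round(c["fy"]*q[1]/q[2]+c["cy"],1)]
E
python3 - <<'E'
from h import *
ims=[]
for n in("scene","wrist"):
    im=bot.grab_frame(n);cv2.imwrite(f"pics/a_{n}.png",im[:,:,::-1])
    for t in ("wide_release_top","wide_release","wide_lid","narrow_lid"):
        try:
            for r in bot.masks_of(n,t)[:3]:
                print(n,t,round(r["conf"],2),r["point"],int(r["mask"].sum()),ray(n,r["point"],.068).round(3))
        except Exception as e: print(n,t,e)
s=bot.observe();print(s["clock"],s["position"],s["tool_rot"],s["force"])
E
```

```text
scene wide_release_top 0.62 [316.2, 271.1] 133 [ 0.492 -0.232  0.068]
scene wide_release 0.62 [320.8, 275.2] 116 [ 0.495 -0.247  0.068]
scene wide_lid 0.63 [369.6, 248.1] 6906 [ 0.632 -0.221  0.068]
scene narrow_lid 0.8 [285.0, 178.5] 1739 [0.578 0.162 0.068]
wrist wide_lid 0.61 [333.0, 315.1] 28329 [ 0.637 -0.131  0.068]
wrist narrow_lid 0.9 [297.3, 20.0] 11004 [0.606 0.131 0.068]
0.5 [ 6.24956686e-01 -7.40568583e-06  2.31242097e-01] [-3.14145942e+00 -3.15129839e-06  1.57083723e+00] [ 0.08943045  0.06867981 -0.02265058]
```

View pics/a_scene.png

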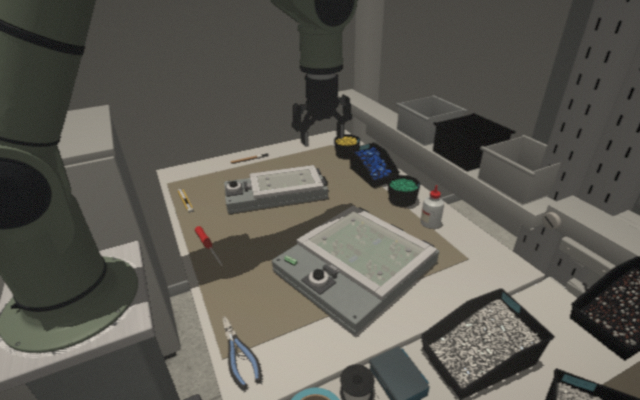

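View pics/a_wrist.png

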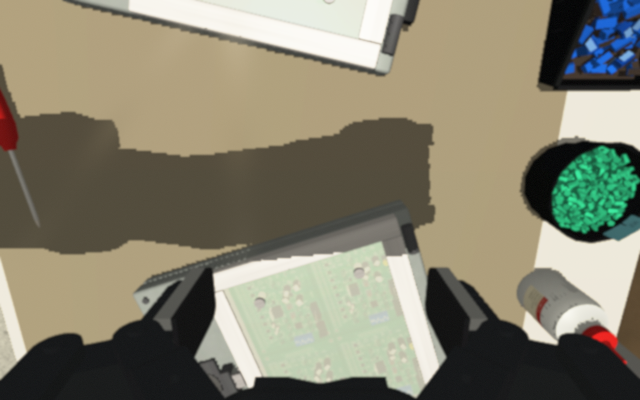

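The wide jig is at the lower right of the scene image, with its button near (319,275). The narrow jig is at upper left, around (270,188). I'll zoom in and add the side view.

Run:
```python
from h import *
im=bot.grab_frame("side");cv2.imwrite("pics/b_side.png",im[:,:,::-1])
for t in ("wide_release_top","wide_release","wide_lid","narrow_lid"):
    for r in bot.masks_of("side",t)[:3]:
        print(t,round(r["conf"],2),r["point"],int(r["mask"].sum()),ray("side",r["point"],.068).round(3))
a=cv2.imread("pics/a_scene.png")[240:310,270:370];cv2.imwrite("pics/b_crop.png",cv2.resize(a,None,fx=8,fy=8,interpolation=cv2.INTER_NEAREST))
```

```text
wide_release 0.48 [310.7, 272.3] 138 [ 0.483 -0.239  0.068]
wide_lid 0.92 [380.3, 256.9] 7957 [ 0.624 -0.242  0.068]
narrow_lid 0.85 [293.8, 180.3] 2034 [0.569 0.143 0.068]
```

View pics/b_side.png

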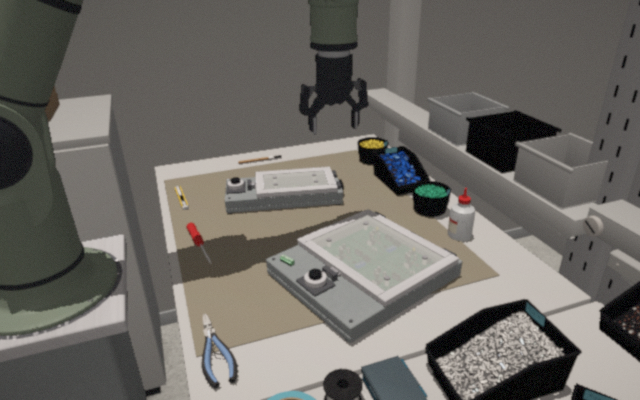

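View pics/b_crop.png

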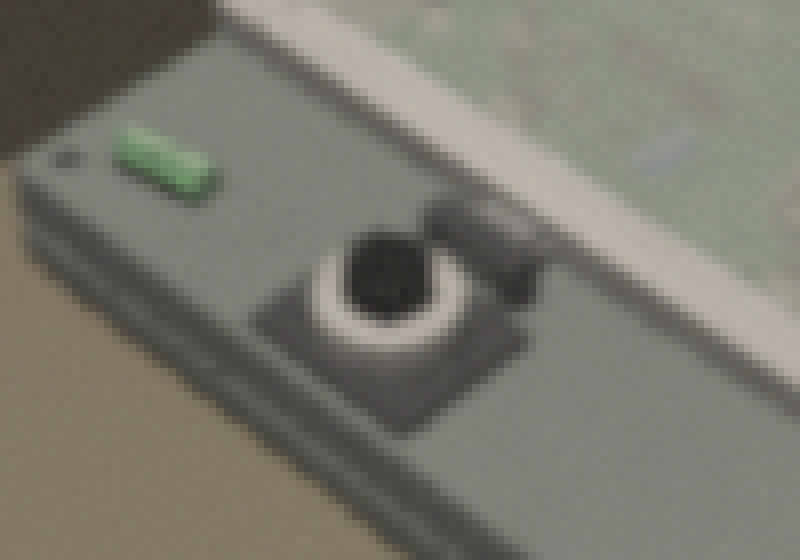

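Run:
```python
from h import *
print(ray("scene",(318.5,273.5),.068),ray("side",(316,273),.068))
a=cv2.imread("pics/b_side.png")[240:310,270:370];cv2.imwrite("pics/c_crop.png",cv2.resize(a,None,fx=8,fy=8,interpolation=cv2.INTER_NEAREST))
c=bot.camera_info("wrist");print(np.array(c["cam_to_world"]).round(3))
```

```text
[ 0.49317197 -0.24061937  0.068     ] [ 0.49183598 -0.2447611   0.068     ]
[[ 1.    -0.001  0.     0.624]
 [-0.001 -0.958 -0.288  0.073]
 [ 0.001  0.288 -0.958  0.375]
 [ 0.     0.     0.     1.   ]]
```

View pics/c_crop.png

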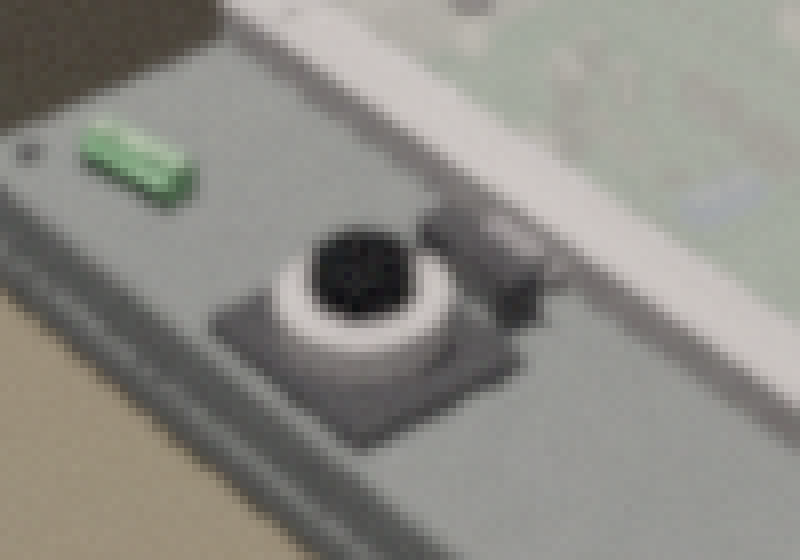

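Both views put the button at about (0.491, -0.242). I'll move above it with the fingers shut and check with the wrist camera.

drive_tool --pt "0 -0.019 -0.037 0 0" --pt "0 -0.019 -0.037 0 0" --pt "0 -0.019 -0.037 0 0" --pt "0 -0.019 -0.037 0 0" --pt "0 -0.019 -0.037 0 0" --pt "0 -0.019 -0.037 0 0" --pt "0 -0.019 -0.037 0 0" --pt "0 0 0 0 0" --pt "0 0 0 0 0"

```text
clock: 1.65
position: [0.4851, -0.2665, 0.2316]
tool_rot: [3.14, -0.0, 1.573]
force: [0.6, 0.8, 0.2]
grip_width: 0.0002
```

Run:
```python
from h import *
s=bot.observe();print(s["clock"],s["position"],s["tool_rot"],s["force"],s["grip_width"])
im=bot.grab_frame("wrist");cv2.imwrite("pics/d_wrist.png",im[:,:,::-1])
for t in ("wide_release_top","wide_release"):
    for r in bot.masks_of("wrist",t)[:3]:
        print(t,round(r["conf"],2),r["point"],int(r["mask"].sum()),ray("wrist",r["point"],.068).round(3))
```

```text
1.65 [ 0.48510531 -0.26649694  0.23157768] [ 3.14014173e+00 -2.63167139e-04  1.57271122e+00] [0.56477511 0.79132558 0.22113801] 0.00020716472658800653
wide_release_top 0.82 [330.3, 151.4] 714 [ 0.493 -0.236  0.068]
wide_release 0.62 [329.5, 152.3] 727 [ 0.493 -0.236  0.068]
```

View pics/d_wrist.png

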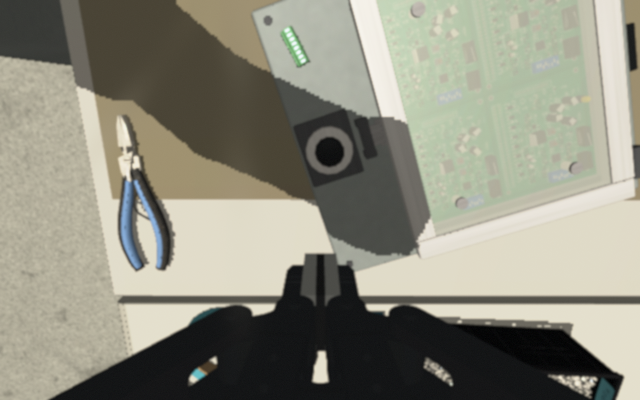

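The wrist view shows the button at (330,151), which gives (0.493, -0.236). That agrees with the other cameras. Next I align and descend to about 15 mm above the button.

drive_tool --pt "0 0.007 0.029 0 0" --pt "0 0 0 -0.04 0" --pt "0 0 0 -0.04 0" --pt "0 0 0 -0.04 0" --pt "0 0 0 -0.026 0" --pt "0 0 0 0 0"

```text
clock: 2.4
position: [0.4978, -0.2278, 0.0821]
tool_rot: [3.135, -0.001, 1.586]
force: [0.1, 0.3, -0.6]
grip_width: -0.0001
```

Run:
```python
from h import *
s=bot.observe();print(s["clock"],s["position"],s["tool_rot"],s["force"])
im=bot.grab_frame("wrist");cv2.imwrite("pics/e_wrist.png",im[:,:,::-1])
im=bot.grab_frame("side");cv2.imwrite("pics/e_side.png",cv2.resize(im[200:320,260:420,::-1],None,fx=5,fy=5))
```

```text
2.4 [ 0.49779389 -0.2277679   0.08206738] [ 3.13457395e+00 -1.11684940e-03  1.58635777e+00] [ 0.05707765  0.32101659 -0.58771195]
```

View pics/e_wrist.png

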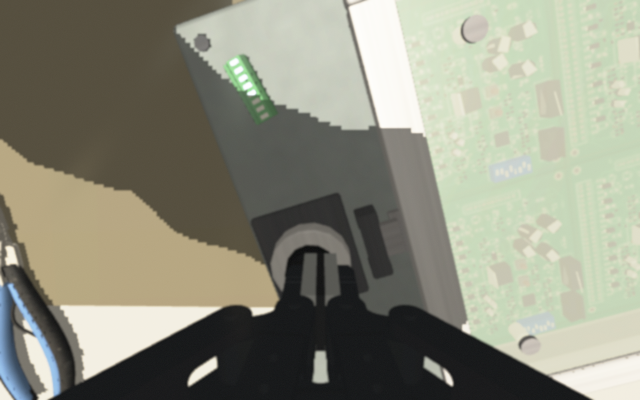

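View pics/e_side.png

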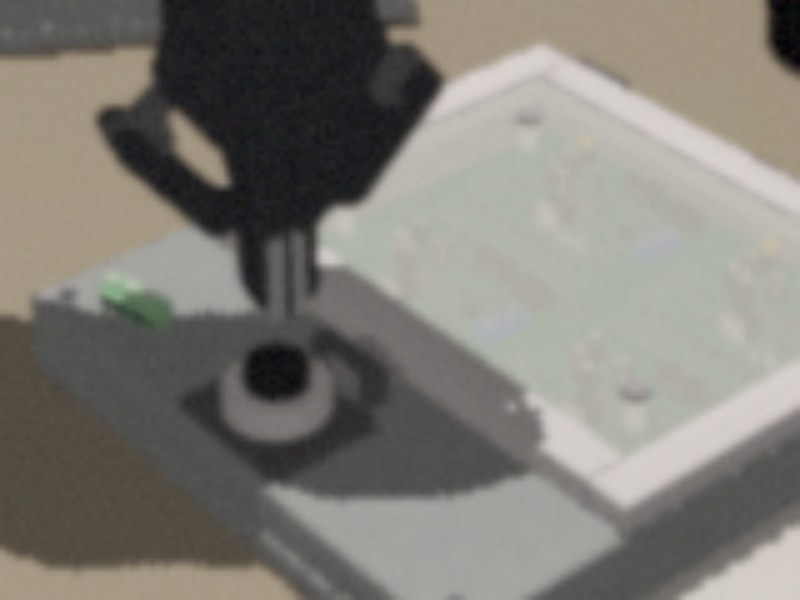

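The TCP drifted about 6 mm in x and 9 mm in y, so I'll correct that and settle.

drive_tool --pt "0 -0.005 -0.009 0 0" --pt "0 0 0 0 0" --pt "0 0 0 0 0"

```text
clock: 2.8
position: [0.496, -0.2392, 0.0893]
tool_rot: [3.125, 0.003, 1.586]
force: [-0.2, -0.0, 0.0]
grip_width: -0.0002
```

Run:
```python
from h import *
s=bot.observe();print(s["clock"],s["position"],s["force"])
im=bot.grab_frame("side");cv2.imwrite("pics/f_side.png",cv2.resize(im[200:320,260:420,::-1],None,fx=5,fy=5))
im=bot.grab_frame("wrist");cv2.imwrite("pics/f_wrist.png",cv2.resize(im[180:320,220:420,::-1],None,fx=4,fy=4))
for p in ([.4925,-.237,.068],s["position"]): print(proj("side",p),proj("wrist",p))
```

```text
2.8 [ 0.49598096 -0.23920335  0.08932471] [-0.24709264 -0.0298448   0.04808043]
[np.float64(314.9), np.float64(270.5)] [np.float64(315.0), np.float64(248.1)]
[np.float64(316.9), np.float64(261.3)] [np.float64(323.0), np.float64(272.2)]
```

View pics/f_side.png

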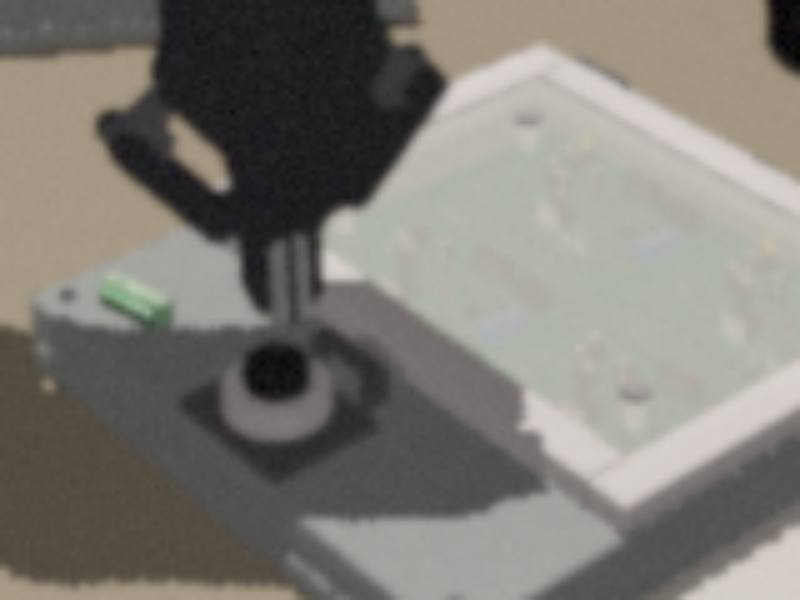

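View pics/f_wrist.png

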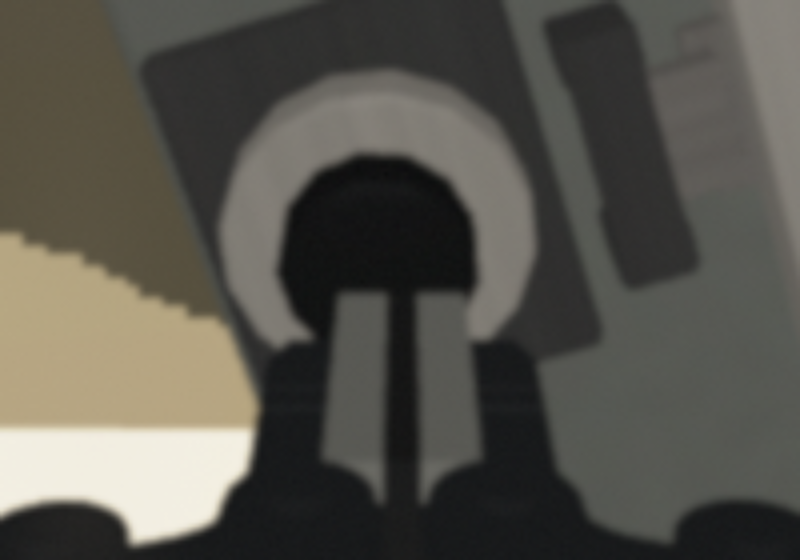

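The button centre is where predicted (about (314.5, 247.5) against (315, 248)). Now the final descent in small steps.

drive_tool --pt "0 -0.003 0.002 -0.01 0" --pt "0 0 0 -0.006 0" --pt "0 0 0 0 0"

```text
clock: 3.2
position: [0.4927, -0.2369, 0.0721]
tool_rot: [3.125, 0.003, 1.586]
force: [-0.2, 0.2, -1.0]
grip_width: 0.0001
```

drive_tool --pt "0 0 0 -0.004 0" --pt "0 0 0 -0.004 0" --pt "0 0 0 0 0"

```text
clock: 3.5
position: [0.4928, -0.2369, 0.0632]
tool_rot: [3.125, 0.003, 1.586]
force: [-1.0, 1.5, 4.0]
grip_width: 0.0003
```

drive_tool --pt "0 0 0 -0.001 0" --pt "0 0 0 0 0"

```text
clock: 3.7
position: [0.4928, -0.2369, 0.0622]
tool_rot: [3.125, 0.003, 1.586]
force: [-1.5, -0.3, 3.7]
grip_width: -0.0002
```

Run:
```python
from h import *
im=bot.grab_frame("side");cv2.imwrite("pics/g_side.png",im[:,:,::-1])
print(bot.observe()["position"],bot.observe()["force"])
```

```text
[ 0.49282064 -0.23686013  0.06231709] [-1.96788217  0.30434512  4.89756982]
```

View pics/g_side.png

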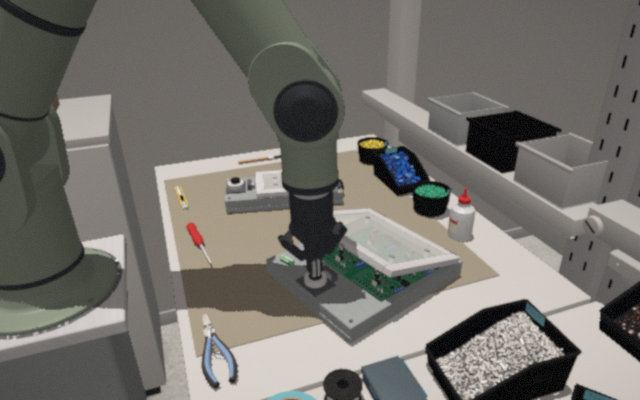

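The lid is rising (it stands well clear of the board at around (390,250)). I'll withdraw up and away from it.

drive_tool --pt "0 0 0 0.02 0" --pt "0 -0.01 0 0.03 0" --pt "0 -0.03 -0.01 0.03 0" --pt "0 -0.03 -0.01 0.03 0" --pt "0 -0.01 0 0.03 0" --pt "0 0 0 0 0" --pt "0 0 0 0 0" --pt "0 0 0 0 0" --pt "0 0 0 0 0" --pt "0 0 0 0 0" --pt "0 0 0 0 0" --pt "0 0 0 0 0"

```text
clock: 4.95
position: [0.4097, -0.2552, 0.2033]
tool_rot: [3.13, 0.0, 1.589]
force: [0.4, 0.1, -0.3]
grip_width: 0.0
```

drive_tool --pt "0 0 0 0 0" --pt "0 0 0 0 0" --pt "0 0 0 0 0" --pt "0 0 0 0 0" --pt "0 0 0 0 0" --pt "0 0 0 0 0" --pt "0 0 0 0 0" --pt "0 0 0 0 0" --pt "0 0 0 0 0" --pt "0 0 0 0 0" --pt "0 0 0 0 0" --pt "0 0 0 0 0"

```text
clock: 6.15
position: [0.4098, -0.2552, 0.2031]
tool_rot: [3.13, 0.0, 1.589]
force: [0.7, 0.4, -0.6]
grip_width: -0.0001
```

Run:
```python
from h import *
im=bot.grab_frame("side");cv2.imwrite("pics/i_side.png",im[:,:,::-1])
im=bot.grab_frame("scene");cv2.imwrite("pics/i_scene.png",im[:,:,::-1])
s=bot.observe();print(s["clock"],s["position"],s["force"])
```

```text
6.25 [ 0.40975918 -0.25516809  0.2030967 ] [ 0.6997818   0.08455389 -0.33332462]
```

View pics/i_side.png

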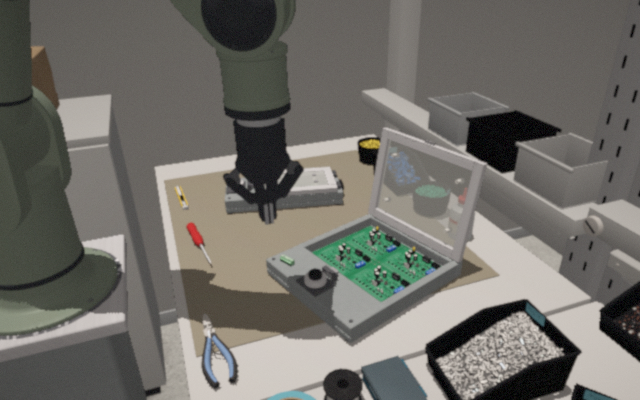

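View pics/i_scene.png

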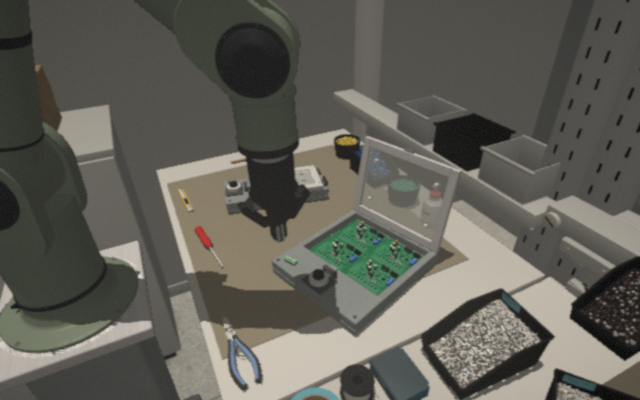

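The lid stands upright (side view corners (384,130) and (483,165)), and the narrow jig looks shut. I'll check that it is still and at its stop angle.

drive_tool --pt "0 0 0 0 0" --pt "0 0 0 0 0" --pt "0 0 0 0 0" --pt "0 0 0 0 0" --pt "0 0 0 0 0"

```text
clock: 6.75
position: [0.4097, -0.2552, 0.2031]
tool_rot: [3.13, 0.0, 1.589]
force: [0.6, -0.1, -0.2]
grip_width: -0.0001
```

Run:
```python
from h import *
im=bot.grab_frame("side")[:,:,::-1];a=cv2.imread("pics/i_side.png")
d=cv2.absdiff(im.copy(),a)[120:300,330:500];print("diff",d.max(),d.mean())
n0=cv2.imread("pics/b_side.png")
print("narrow diff",cv2.absdiff(im.copy(),n0)[165:205,305:345].mean())
v=im.copy()
y=np.radians(17);u=np.array([np.cos(y),np.sin(y),0]);w=np.array([-np.sin(y),np.cos(y),0])
b=np.array([.4925,-.237,0])
for ang,col in((1.4,(255,0,0)),(1.6,(0,255,255)),(1.75,(0,0,255))):
  for s in(-.12,.12):
    h=b+u*.257+w*s+[0,0,.047];t=h-u*.205*np.cos(ang)+np.array([0,0,.205*np.sin(ang)])
    print(ang,s,proj("side",h),proj("side",t))
    cv2.line(v,*[tuple(int(round(k)) for k in proj("side",p)) for p in(h,t)],col,1)
cv2.imwrite("pics/j.png",cv2.resize(v[110:310,260:500],None,fx=3,fy=3))
```

```text
diff 25 1.748921568627451
narrow diff 7.274791666666666
1.4 -0.12 [np.float64(456.3), np.float64(259.2)] [np.float64(456.7), np.float64(170.6)]
1.4 0.12 [np.float64(373.7), np.float64(212.2)] [np.float64(364.7), np.float64(133.1)]
1.6 -0.12 [np.float64(456.3), np.float64(259.2)] [np.float64(471.9), np.float64(163.1)]
1.6 0.12 [np.float64(373.7), np.float64(212.2)] [np.float64(379.2), np.float64(127.5)]
1.75 -0.12 [np.float64(456.3), np.float64(259.2)] [np.float64(482.3), np.float64(160.4)]
1.75 0.12 [np.float64(373.7), np.float64(212.2)] [np.float64(389.5), np.float64(125.8)]
```

View pics/j.png

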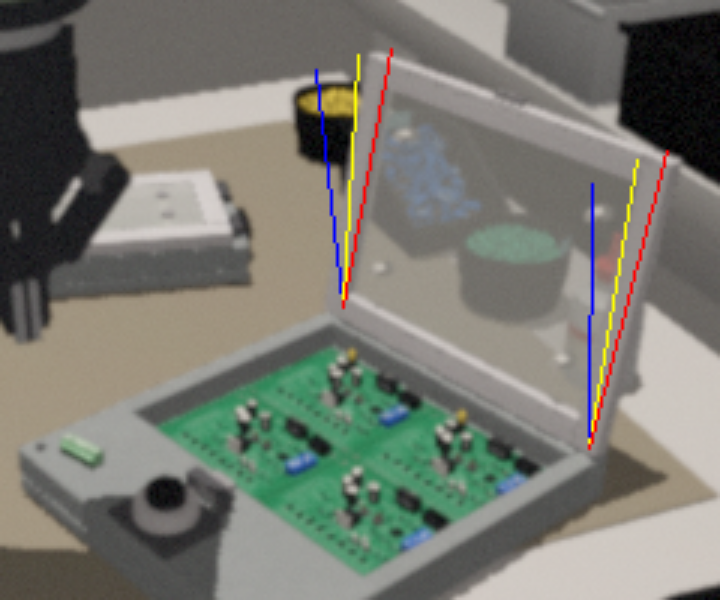

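The lid edges run parallel to the 1.75 rad line and the lid is still. The button is up, the narrow jig is shut and the arm is clear.

```bash
python3 -c "
from h import *
bot.job_done()"
```

```text
the job is handed in; nothing more can be done
```

I pressed the wide jig's release button with the shut fingers and its lid sprang open to its stop. I then took the arm up and back, and handed the job in at about 6.8 s; no verdict was reported.

- **Button:** I located it at about (0.4925, -0.237); the three cameras agreed within about 8 mm. The fingers went down to about 6 mm below the button's top, with 4–5 N of reaction. In the last side picture it appears back up.
- **Wide lid:** its edges run parallel to the 1.75 rad line drawn over the last side picture. Two pictures about half a second apart differed only at noise level, so it is still.
- **Narrow lid:** it looks shut in the last side picture. Before-and-after differencing there gave a mean of 7.3 (1.7 for the two pictures above). I put that down to lighting or shadow from the arm but did not check further.
- **Arm:** at hand-in the TCP was at (0.41, -0.255, 0.203), touching nothing, with a force reading under 1 N.

The first descent ended about 6–9 mm off to the side, which I corrected before pressing.

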